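Probe a dry-well's depth with a spring-head depth gauge

ROBOT

A 6-joint arm with a two-finger parallel gripper is mounted at the origin on the work surface. World frame = base frame: x ahead of the robot, y to its left, z up, the work surface at z = 0. Lengths are in m, angles in rad, forces in N, time in s.
With the tool pointing down it reaches from about 0.35 to 0.725 m from the base axis. Payload 4.3 kg.
Tool frame: the origin (TCP) lies midway between the tips of the shut fingers; the grasp point (between the pads) lies robot.hold_point_z behind it (robot.hold_point_z is the distance from the TCP to the grasp point, in m); z points along the fingers, x is the direction in which the jaws open and shut, and the axes are right-handed (so a half turn about z gives the same grasp; the last joint's range is limited). The gripper opens to 85 mm and grips with 20 to 120 N. Pads are 22 mm wide; open, the fingers measure 114 mm over their backs; the gripper's body (76 mm by 85 mm) begins 54 mm behind the grasp point. The pads swing forward as they close: fully open they stand 13 mm farther back than shut.
Start: joints at [-1.312, 0.377, 0.081, 1.274, 0, 1.46], TCP at [0.207, -0.536, 0.231] pointing down, gripper open.
Joint ranges: [-2.72, 2.72], [-0.84, 1.66], [-1.02, 1.22], [-1.77, 2.12], [-1.37, 1.28], [-3.14, 3.14]. Speed limits (rad/s): [2.57, 2.57, 3.14, 3.14, 3.14, 3.14].

INTERFACE

Orientations are given as a unit quaternion [w, x, y, z].
In Python, from plant import readout, eyes, robot gives the robot as it stands.
- The arm moves only by the tool apply_moves, never from a script. Its argument "commands" is one flat list of numbers, 7 for each row, row after row: the shift along the tool's x, y, z in units of 30 mm (1.0 is 30 mm), then the turn, a rotation vector about the tool's x, y, z in units of 10 degrees (1.0 is 10 degrees), then the finger opening in mm, from 0 to 85.4. In form: [dx, dy, dz, wx, wy, wz, fingers, dx, dy, dz, wx, wy, wz, fingers, ...]. A call has exactly 8 rows; each row is the pose to reach, as a shift and turn from the pose measured when the call began, along the tool's axes at that moment; what a row does not reach only later rows make up. A row lasts 1/8 s, in which the tool goes at most 62.5 mm and 10.7 degrees, less where a joint would pass 70% of its speed; a pose out of reach is approached as far as the arm can. A call with a gripper value outside its range is refused whole. The fingers move at their own pace and stop on an object; "force" is the grip in N (left out, the last holds). Time passes only in rows, so rows that repeat a pose let the fingers close, or fill a call up. It gives the time, the measured TCP pose, the force and the opening at its end, in the units of the state.
- readout.sense(): the state, without advancing time (a new reading comes with each control period).
- eyes.capture(name): name is "side" or "top"; returns (picture, depth): 420x560x3 uint8, blue, green, red; 420x560 float32, m along the optical axis (not along the pixel's ray), 0 where there is no reading.
- eyes.camera_model(name): a dict with "K" (3x3 intrinsics, pixels), "R" (3x3) and "t" (3): a world point X has camera coordinates R X + t. Camera axes: x right, y down, z forward; pixel columns grow to the right and rows downward; lengths in m; the calibration is good to about 2 mm. A picture is of the moment at which its call begins. camera_model takes no time and is no camera call.
- robot.close_job(): hands the job in, once; it reports no verdict.
The state is a dict: "t": time; "qpos": joint angles; "dq": joint speeds; "joint_torque": joint torques, N m; "ee_pos": TCP position; "eef_rot": TCP orientation; "contact_force": force on the tool from outside, world axes, zero at the start; "moment": the same for the moment, N m; "grip_width": finger opening in m.
Only numpy, scipy, OpenCV 4.12 (cv2) and the standard library are available. Lean on these libraries where they do the work, as an engineer would, in place of code of your own. Each camera call takes 0.05 s, during which the arm holds its last target.

TASK

Take the red-headed depth gauge out of its black stand and lower its rod gently into the red-ringed well of the brass block until it bottoms out, letting the block's top push the sliding stop up the rod; the depth of the well is not known. With the rod on the bottom, press the spring head about half-way down and hold it there steadily for two seconds, never driving the spring solid. Then let go, leaving the gauge standing in the well with its tip on the bottom and its stop resting on the block, so that the depth can be read; leave the other things on the bench where they are.

Things in the scene. Friction and masses are not known exactly. Their poses are not given: they have to be found in the camera images.
- head_center (a point): Centre of the gauge's red spring head, the part to grasp: a square sleeve 20 x 20 mm, 45 mm tall, its sides along this frame's x and y, z up along the rod. At rest its centre is 108.5 mm above the rod's tip. Pressed towards the tip it slides on the rod against a spring: about 2.4 N to start moving, then 0.8 N more for each mm, solid after 12 mm. The whole gauge weighs roughly 0.17 kg. It starts upright in the stand.
- gauge_tip (a point): Centre of the flat foot of the gauge's steel rod, z up along the rod. The rod is 10 mm in diameter, with a 2.5 mm high chamfer at its foot down to 7 mm diameter.
- stop_under (a point): Centre of the underside of the gauge's stop, an aluminium and blue collar 26 mm in diameter and 12 mm tall that slides on the rod with about 1.5 N of friction and stays where it is pushed. It starts 32 to 38 mm above the tip.
- head (a joint): How far the spring head is pressed down the rod, in m: 0 at rest, 0.012 solid (about 12 N).
- stop (a joint): How far the stop has slid up the rod, in m: its underside is 30 mm plus this above the tip; up to 0.036.
- well_red (a point): Centre of the mouth, at the level of the block's top face, of the blind well with the red ring: round, vertical, 11.5 mm wide with a 1.5 mm chamfer. Its flat bottom is 44 to 58 mm below the mouth, differently each time. The point's z is up; x and y are the block's.
- well_blue (a point): Centre of the mouth of the other well, with the blue ring, 40 mm from the red one along the block's y: not to be used.
- block: Brass block, 70 (x) x 84 (y) x 80 mm tall, fixed to the bench; origin at the centre of its underside. The wells lie on its top at y = +20 mm (red) and -20 mm (blue) in its frame.
- stand: Black stand for the gauge, 70 x 70 x 46 mm tall, fixed to the bench; origin at the centre of its underside. The gauge stands in a 30 mm deep hole, 11.4 mm wide, at its centre, so the tip starts 16 mm above the bench.
- breadboard: White breadboard, 55 x 83 x 10 mm, origin under its centre: a bystander.
- standard: Brass resistance standard, a cylinder 72 mm wide and 85 mm tall, origin under its centre: a bystander.
- beaker: Empty glass beaker 60 mm wide, 100 mm tall, origin under its centre: a bystander.
- flask: Green glass bottle with a red cap, 64 mm wide, 120 mm tall, origin under its centre: a bystander.
- driver: Orange screwdriver, 160 mm long, lying: a bystander.
- meter: Orange multimeter, 140 x 75 x 32 mm, lying, origin under its centre: a bystander.
- post_green: Green binding post, 22 mm wide, 24 mm tall, origin under its centre: a bystander.
- post_blue: Blue binding post, 22 mm wide, 24 mm tall, origin under its centre: a bystander.
Things that resemble listed ones, but are neither listed nor needed, are in the scene too. There is more than one size of the part that bears head_center; the job needs the larger.

How it is judged:
By the outcome, as a careful person would: the job done as asked, in the order asked, and still so for the second after the job is handed in, with the robot touching nothing.
It also fails if it takes over 58 s, if anything falls off the work surface, if the arm or the gripper's body presses on something with over 40 N, if the wrist force passes 120 N, or if a joint passes its speed limit or range.

## Working session

There is one attempt and no reset: what is moved stays moved. The work goes in short steps, Python scripts to look and compute and a tool call to move; the robot and the scene stay as the last step left them, time stands still between calls to the robot, and variables do not carry over. Pictures are saved under pics/ and viewed, and the job is handed in when it is done.

Besides the shell and the picture viewer there is one more tool, called after "Call:" in YAML: its name, and indented under it one key for each argument. apply_moves: Moves the arm, as the interface text tells. Its arguments: {"type":"object","properties":{"commands":{"type":"array","items":{"type":"number"}},"force":{"type":"number"}},"required":["commands"]}

```bash
mkdir -p pics; ls
python3 - <<'E'
from plant import readout, eyes, robot
import cv2,numpy as np
for n in ("side","top"):
    p,d=eyes.capture(n); cv2.imwrite(f"pics/{n}0.png",p); np.savez(f"{n}0.npz",p=p,d=d); print(n,eyes.camera_model(n))
print(readout.sense(), robot.hold_point_z)
E
```

```text
pics
side {'K': array([[419.43898486,   0.        , 272.75659328],
       [  0.        , 419.43898486, 209.94866605],
       [  0.        ,   0.        ,   1.        ]]), 'R': array([[-0.81546842, -0.57862162,  0.01443213],
       [-0.32720553,  0.4402858 , -0.836113  ],
       [ 0.47743879, -0.68654602, -0.54836736]]), 't': array([0.45968824, 0.29228935, 0.82212487])}
top {'K': array([[381.21999364,   0.        , 278.01117176],
       [  0.        , 381.21999364, 208.01572227],
       [  0.        ,   0.        ,   1.        ]]), 'R': array([[ 0.00477725, -0.99995744,  0.00789328],
       [-0.99101856, -0.00578913, -0.13359902],
       [ 0.13363903, -0.00718415, -0.99100403]]), 't': array([-0.02281773,  0.57346044,  1.00454579])}
{'t': 0.1, 'qpos': array([-1.31228122e+00,  3.78002908e-01,  7.97427137e-02,  1.27436806e+00,
        8.86884989e-06,  1.46046655e+00]), 'dq': array([-0.0016047 , -0.00101952,  0.0043285 ,  0.00064618, -0.00286305,
       -0.0001756 ]), 'joint_torque': array([ 4.29005968e-04, -4.64693320e+01,  2.70581746e+01,  1.21072234e-02,
       -1.03652601e-04,  4.10612046e-06]), 'ee_pos': array([ 0.20715175, -0.53576374,  0.23044042]), 'eef_rot': array([-6.01320399e-04,  8.24783940e-01, -5.65447268e-01, -6.90955706e-04]), 'contact_force': array([ 0.18419497, -0.17186228,  0.51208444]), 'moment': array([ 0.02592239,  0.00402078, -0.02462055]), 'grip_width': 0.08540765969451881} 0.0187
```

View pics/side0.png

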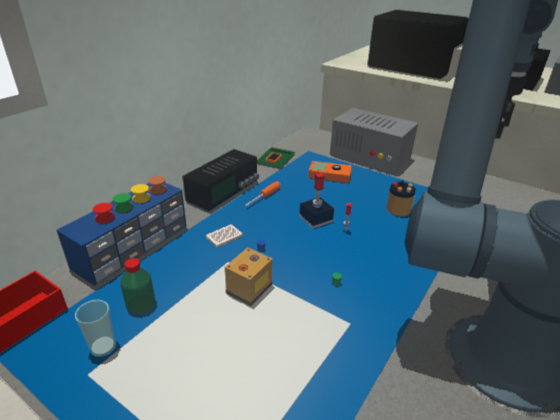

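View pics/top0.png

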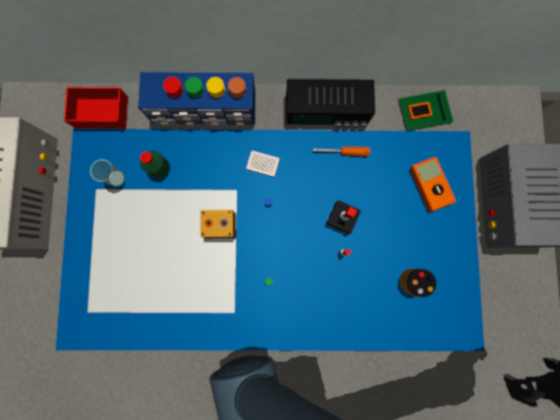

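The side view shows two red-headed parts. One is in the black stand, at side (319,185) and top (350,212). A smaller one stands free at side (348,212) and top (346,252). The one in the black stand fits the description, so I'll confirm it in enlarged crops. The block is at side (249,275) and top (217,224).

Run:
```python
import cv2,numpy as np
s=np.load("side0.npz");t=np.load("top0.npz")
def c(p,x,y,w,h,k): return cv2.resize(p[y:y+h,x:x+w],(w*k,h*k),interpolation=cv2.INTER_CUBIC)
a=c(s['p'],290,165,75,75,5);b=c(s['p'],215,240,75,75,5)
e=c(t['p'],315,190,75,75,5);f=c(t['p'],182,187,75,75,5)
o=np.vstack([np.hstack([a,b]),np.hstack([e,f])]); o=cv2.resize(o,(600,600),interpolation=cv2.INTER_AREA)
cv2.imwrite("pics/crops.png",np.clip(o.astype(float)*1.4,0,255).astype(np.uint8))
```

```text
(no output)
```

View pics/crops.png

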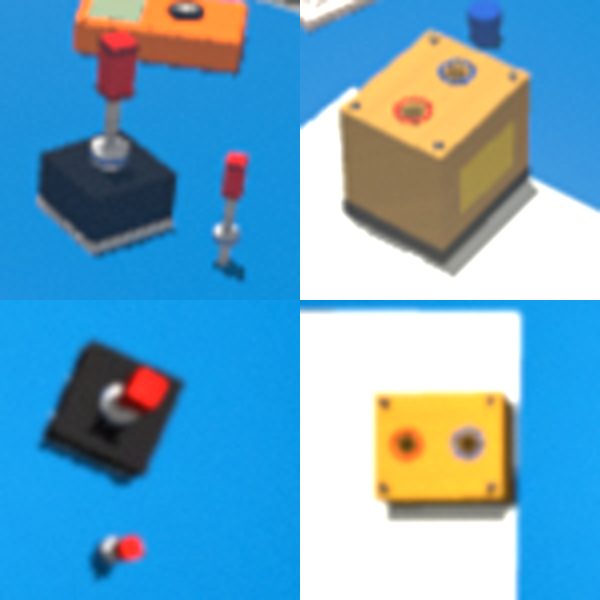

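The gauge in the black stand is the larger part: 20 mm square head, blue and aluminium stop. The loose one beside it is a smaller decoy. The red ring is the left well in the top view, near (209,223). Next I'll measure by fitting silhouettes in both cameras.

```bash
cat > h.py <<'E'
import cv2,numpy as np
from scipy.optimize import minimize
from plant import eyes
CM={n:eyes.camera_model(n) for n in("side","top")}
def proj(n,X):
    m=CM[n];c=np.atleast_2d(X)@m["R"].T+m["t"];q=c@m["K"].T;return q[:,:2]/q[:,2:]
def ray(n,u,v,z):
    m=CM[n];d=m["R"].T@np.linalg.inv(m["K"])@np.array([u,v,1.]);o=-m["R"].T@m["t"];return o+d*(z-o[2])/d[2]
def box(x,y,z0,z1,yaw,a,b):
    c,s=np.cos(yaw),np.sin(yaw)
    return np.array([[x+c*i*a/2-s*j*b/2,y+s*i*a/2+c*j*b/2,z] for i in(-1,1) for j in(-1,1) for z in(z0,z1)])
def render(n,X,win,k=8):
    x0,y0,w,h=win
    p=cv2.convexHull(proj(n,X).astype(np.float32))[:,0]
    im=np.zeros((h*k,w*k),np.uint8)
    q=((p+0.5-[x0,y0])*k-0.5)
    cv2.fillConvexPoly(im,np.round(q*16).astype(np.int32),255,shift=4)
    return cv2.resize(im,(w,h),interpolation=cv2.INTER_AREA)/255.
def redness(p):
    p=p.astype(float);return np.clip((p[...,2]-np.maximum(p[...,0],p[...,1])),0,None)
def fit(n,mask,win,xf,p0,step):
    x0,y0,w,h=win;M=mask[y0:y0+h,x0:x0+w]
    f=lambda p:np.mean((cv2.GaussianBlur(render(n,xf(p),win),(0,0),.7)-M)**2)
    S=np.array([p0]+[np.array(p0)+np.eye(len(p0))[i]*step[i] for i in range(len(p0))])
    return minimize(f,p0,method="Nelder-Mead",options=dict(initial_simplex=S,xatol=1e-5,fatol=1e-8,maxiter=400))
E
cat > m1.py <<'E'
from h import *
s=np.load("side0.npz");t=np.load("top0.npz")
for n,D,win,c in(("side",s,(305,165,30,32),(319,185)),("top",t,(338,200,26,24),(352,212))):
    R=redness(D['p']);x0,y0,w,h=win
    m=R/np.percentile(R[c[1]-3:c[1]+4,c[0]-3:c[0]+4],60);m=np.clip(m*1.0,0,1);m[m<.15]=0
    p=ray(n,*c,.13)
    best=None
    for y in np.deg2rad([-30,-10,10,30,50]):
        r=fit(n,m,win,lambda q:box(q[0],q[1],.102,.147,q[2],.02,.02),[p[0],p[1],y],[.003,.003,.1])
        if best is None or r.fun<best.fun:best=r
    print(n,"head",best.x[:2],np.rad2deg(best.x[2])%90,best.fun)
# rings
print("red ring",ray("top",208.75,222.75,.08),ray("side",215+(412-300)/4,240+110/4,.08))
print("blue ring",ray("top",182+168/4,187+143/4,.08),ray("side",215+(457-300)/4,240+70/4,.08))
# block depth-independent: yellow mask hull in top
for n,D,c in(("top",t,(217,224)),("side",s,(249,275))):
    p=D['p'].astype(int)
    m=((p[...,2]>p[...,0]+50)&(p[...,1]>p[...,0]+20)).astype(np.uint8)
    k,l=cv2.connectedComponents(m); 
    mm=(l==l[c[1],c[0]+0]);ys,xs=np.where(mm);print(n,mm.sum(),xs.min(),xs.max(),ys.min(),ys.max())
    win=(xs.min()-6,ys.min()-6,np.ptp(xs)+12,np.ptp(ys)+12)
    M=cv2.morphologyEx(mm.astype(np.uint8),cv2.MORPH_CLOSE,np.ones((7,7)))*1.
    z0=.08 if n=="top" else .0
    p0=ray(n,*( (217,224) if n=="top" else (249,265)),.08)
    for zz in ((.0799,),(.008,),(.0,)):
        r=fit(n,M,win,lambda q:box(q[0],q[1],zz[0],.08,q[2],.07,.084),[p0[0],p0[1],0.],[.003,.003,.1])
        c_,s_=np.cos(r.x[2]),np.sin(r.x[2])
        print(n,"block",r.x[:2],np.rad2deg(r.x[2]),r.fun,"red",r.x[0]-s_*.02,r.x[1]+c_*.02)
E
python3 m1.py
```

```text
side head [ 0.55783389 -0.21123529] 69.28344096522304 0.20872425505438227
top head [ 0.55272388 -0.2011955 ] 52.32792591968052 0.02122448539714777
red ring [0.52813853 0.16106154 0.08      ] [0.52737243 0.16556327 0.08      ]
blue ring [0.52835843 0.12131485 0.08      ] [0.52825578 0.12404609 0.08      ]
top 906 200 233 209 237
top block [0.5275816  0.14085572] 1.8395138315485717 0.03150187401859786 red 0.5269396018616465 0.1608454122254078
top block [0.52969333 0.14456416] 2.2401507807198895 0.017305623747830498 red 0.5289115689435275 0.1645488782473851
top block [0.53005394 0.14448706] 1.897309903831078 0.02040321857497243 red 0.5293917785373196 0.16447609479131706
side 726 225 271 248 279
side block [0.5269487  0.14722806] 0.9775351103271603 0.008903060061092309 red 0.526607491300854 0.1672251479333113
side block [0.52368198 0.14896555] 36.15812938725174 0.1815937778930575 red 0.5118816674290725 0.16511338326633335
side block [0.52624163 0.15106822] 36.3201276349731 0.18216051784424508 red 0.5143957064448573 0.16718262072548734
```

Run:
```python
from h import *
s=np.load("side0.npz");t=np.load("top0.npz")
np.set_printoptions(linewidth=220)
print(redness(s['p'])[168:198,309:329].astype(int)); print(redness(t['p'])[202:224,340:364].astype(int))
print(t['d'][204:222:2,340:364:2].round(3)); print(s['d'][168:198:3,309:329:2].round(3))
```

```text
[[ 68 109  80  16   0   0   0   0   0   0   0   0   0   0   0   0  44 104 114 114]
 [ 82  97  72  63  62  48  44  42  19   6   0   0   0   0   0   0  76 112 114 114]
 [ 66  73  78  96 103  96  92  94  81  73  71  67  63  48  41  40  96 114 114 113]
 [ 48  58  67  76  80  82  82  86  84  85  95 102 102  95  91  86 105 113 102 111]
 [ 50  56  55  55  56  57  60  64  62  74  92 104  93  82  82  86  92  95  86  97]
 [ 55  55  54  55  53  53  76 107 117 125 132 140 130  95  66  62  66  69  70  74]
 [ 55  55  54  54  53  50  86 139 152 154 153 156 156 137  96  63  55  55  55  56]
 [ 55  56  55  54  54  41  59 104 141 155 157 156 154 143 117  70  55  55  55  54]
 [ 55  57  55  55  54  47  36  47  96 129 126 118 112 103  84  57  52  54  55  55]
 [ 17  39  42  50  53  56  47  24  38  77  71  53  43  40  37  41  50  55  54  55]
 [  0   0   0   3   9  33  51  42  25  38  34  32  36  38  45  48  53  54  56  56]
 [  0   0   0   0   0   0  43  54  43  44  45  48  57  60  58  39  38  42  51  55]
 [  0   0   0   0   0   0  40  55  52  58  60  58  61  60  35   0   0   0   2   9]
 [  0   0   0   0   0
[... 4176 characters left out ...]
3 1.026 1.02  1.021 1.02  1.035 1.034 1.037 1.032 1.077 1.077 1.079]]
[[1.417 1.415 1.416 1.409 1.416 1.413 1.416 1.412 1.418 1.414]
 [1.409 1.408 1.405 1.402 1.405 1.404 1.398 1.401 1.401 1.395]
 [1.412 1.413 1.413 1.144 1.14  1.14  1.14  1.144 1.4   1.402]
 [1.424 1.42  1.424 1.146 1.134 1.134 1.136 1.14  1.407 1.409]
 [1.412 1.413 1.409 1.146 1.14  1.137 1.142 1.147 1.41  1.408]
 [1.392 1.393 1.39  1.155 1.144 1.146 1.151 1.152 1.392 1.393]
 [1.377 1.378 1.166 1.158 1.145 1.149 1.155 1.378 1.381 1.378]
 [1.358 1.349 1.356 1.36  1.151 1.158 1.357 1.355 1.364 1.362]
 [1.347 1.343 1.341 1.339 1.165 1.168 1.346 1.345 1.337 1.35 ]
 [1.33  1.325 1.325 1.328 1.173 1.178 1.329 1.331 1.33  1.325]]
```

```bash
cat > m2.py <<'E'
from h import *
s=np.load("side0.npz");t=np.load("top0.npz")
def best(n,m,win,xf,p,ys):
    b=None
    for y in np.deg2rad(ys):
        r=fit(n,m,win,xf,[p[0],p[1],y],[.003,.003,.1])
        if b is None or r.fun<b.fun:b=r
    return b
m=np.clip((redness(t['p'])-60)/120,0,1)
b=best("top",m,(338,200,26,24),lambda q:box(q[0],q[1],.1469,.147,q[2],.02,.02),ray("top",352,212,.147),[-30,0,30,60]);print("top head",b.x[:2],np.rad2deg(b.x[2])%90,b.fun)
m=((s['d']<1.2)&(s['d']>1)&(redness(s['p'])>20))*1.;m[191:]=0
b=best("side",m,(305,165,30,32),lambda q:box(q[0],q[1],.102,.147,q[2],.02,.02),ray("side",318,181,.1245),[-30,0,30,60]);print("side head",b.x[:2],np.rad2deg(b.x[2])%90,b.fun)
# block by depth: points with z>.07
for n,D,c,win in(("top",t,(217,224),(190,198,55,52)),("side",s,(249,262),(215,238,70,55))):
    M=CM[n];v,u=np.mgrid[:420,:560];d=D['d']
    P=np.stack([(u-M["K"][0,2])/M["K"][0,0]*d,(v-M["K"][1,2])/M["K"][1,1]*d,d],-1)
    W=(P-M["t"])@M["R"]
    m=((W[...,2]>.068)&(d>0)).astype(np.uint8)
    k,l=cv2.connectedComponents(m);m=(l==l[c[1],c[0]])*1.
    x0,y0,w,h=win;q=np.zeros_like(m);q[y0:y0+h,x0:x0+w]=1;m*=q
    print(n,m.sum(),"z",np.median(W[...,2][m>0]),"ctr",W[m>0].mean(0))
    b=best(n,m,win,lambda q:box(q[0],q[1],.07,.08,q[2],.07,.084),ray(n,*c,.08),[-5,0,5])
    c_,s_=np.cos(b.x[2]),np.sin(b.x[2]);print(n,"block",b.x[:2],np.rad2deg(b.x[2]),b.fun,"red",b.x[0]-s_*.02,b.x[1]+c_*.02)
    # stand top z~.046
    m=((W[...,2]>.036)&(W[...,2]<.055)&(d>0)).astype(np.uint8)
    cc=(340,222) if n=="top" else (310,208)
    k,l=cv2.connectedComponents(m);m=(l==l[cc[1],cc[0]])*1.
    ys,xs=np.where(m);print(n,"stand",m.sum(),xs.min(),xs.max(),ys.min(),ys.max(),W[m>0].mean(0))
    win2=(xs.min()-5,ys.min()-5,np.ptp(xs)+10,np.ptp(ys)+10)
    mm=cv2.morphologyEx(m.astype(np.uint8),cv2.MORPH_CLOSE,np.ones((9,9)))*1.
    b=best(n,mm,win2,lambda q:box(q[0],q[1],.038,.046,q[2],.07,.07),W[m>0].mean(0),[-30,0,30,60]);print(n,"stand",b.x[:2],np.rad2deg(b.x[2])%90,b.fun)
k=4
print("rings top",[ray("top",182+(c+.5)/k-.5,187+(143.5)/k-.5,.08) for c in(107,168)])
print("rings side",[ray("side",215+(c+.5)/k-.5,240+(r+.5)/k-.5,.08) for c,r in((112,110),(157,70))])
E
python3 m2.py
```

```text
top head [ 0.55107577 -0.19862968] 61.03773771045584 0.0024262230381301873
side head [ 0.55311662 -0.20034314] 39.847951660966594 0.01585518245048444
top 836.0 z 0.07870909026033725 ctr [0.52748907 0.14084081 0.07868689]
top block [0.52790656 0.14127602] 1.1437406452406158 0.016584974517613364 red 0.5275073456564588 0.1612720345717008
top stand 526.0 328 361 200 233 [ 0.54780336 -0.19701413  0.04487889]
top stand [ 0.55022677 -0.20041047] 65.42420953941402 0.009734142044834942
side 982.0 z 0.08047495555239254 ctr [0.52545947 0.15054275 0.0793249 ]
side block [0.52913625 0.14515209] 1.4527853020196475 0.009259389568647993 red 0.5286291867917843 0.16514566596944874
side stand 375.0 300 333 197 217 [ 0.54625882 -0.1872481   0.04545065]
side stand [ 0.55123099 -0.19626326] 64.28935816129078 0.014847137840980795
rings top [array([0.52911529, 0.16206723, 0.08      ]), array([0.52933553, 0.12231594, 0.08      ])]
rings side [array([0.5288073 , 0.16508299, 0.08      ]), array([0.529737  , 0.12350321, 0.08      ])]
```

```bash
cat > go.py <<'E'
import sys,numpy as np
from scipy.spatial.transform import Rotation as Ro
from plant import readout
# usage: go.py x y z yawdeg -> shift/turn units
def plan(x,y,z,yaw):
    s=readout.sense();q=s["eef_rot"];R0=Ro.from_quat([q[1],q[2],q[3],q[0]])
    a=np.deg2rad(yaw);X=np.array([np.cos(a),np.sin(a),0]);Z=np.array([0,0,-1.]);Rt=Ro.from_matrix(np.stack([X,np.cross(Z,X),Z],1))
    d=R0.inv().apply(np.array([x,y,z])-s["ee_pos"])/.03
    w=np.rad2deg((R0.inv()*Rt).as_rotvec())/10
    M=R0.as_matrix()
    print("t",s["t"],"pos",s["ee_pos"].round(4),"yaw",np.rad2deg(np.arctan2(M[1,0],M[0,0])).round(2),"tilt",np.rad2deg(np.arcsin(M[:2,2])).round(2),"F",s["contact_force"].round(2),"Mo",s["moment"].round(3),"grip",round(s["grip_width"],4))
    print("SHIFT",d.round(3),"TURN",w.round(3))
if len(sys.argv)>4: plan(*map(float,sys.argv[1:5]))
E
python3 go.py .5515 -.1995 .20 -27
```

```text
t 0.1 pos [ 0.2072 -0.5358  0.2304] yaw -68.87 tilt [-0.03  0.1 ] F [ 0.18 -0.17  0.51] Mo [ 0.026  0.004 -0.025] grip 0.0854
SHIFT [ -6.315 -14.747   1.029] TURN [-0.005  0.01  -4.187]
```

Call:
apply_moves:
  commands: [-0.8,-1.85,0.1,0,0,-0.5,85,-1.6,-3.7,0.2,0,0,-1.0,85,-2.4,-5.5,0.4,0,0,-1.6,85,-3.2,-7.4,0.5,0,0,-2.1,85,-4.0,-9.2,0.6,0,0,-2.6,85,-4.75,-11.1,0.75,0,0,-3.15,85,-5.5,-12.9,0.9,0,0,-3.7,85,-6.3,-14.75,1.0,0,0,-4.2,85]
  force: 40

```text
t: 1.1
ee_pos: [0.5526, -0.1983, 0.2002]
eef_rot: [-0.001, 0.973, -0.231, -0.001]
contact_force: [0.5, -0.6, 0.3]
grip_width: 0.0849
```

```bash
python3 go.py .5515 -.1995 .1058 -27
```

```text
t 1.1 pos [ 0.5526 -0.1983  0.2002] yaw -26.71 tilt [-0.08  0.11] F [ 0.48 -0.56  0.31] Mo [-0.049 -0.02   0.044] grip 0.0849
SHIFT [-0.008  0.055  3.148] TURN [-0.006  0.012  0.029]
```

Call:
apply_moves:
  commands: [0,0.05,0.4,0,0,0,85,0,0.05,0.9,0,0,0,85,0,0.05,1.4,0,0,0,85,0,0.05,1.9,0,0,0,85,0,0.05,2.4,0,0,0,85,0,0.05,2.8,0,0,0,85,0,0.05,3.1,0,0,0,85,0,0.05,3.15,0,0,0,60]

```text
t: 2.1
ee_pos: [0.5514, -0.1993, 0.105]
eef_rot: [-0.001, 0.973, -0.231, -0.001]
contact_force: [-0.4, 0.4, 0.7]
grip_width: 0.0697
```

```bash
python3 go.py .5515 -.1995 .1058 -27
python3 - <<'E'
from h import *
from plant import eyes
o=[]
for n,(x,y,w,h) in(("side",(270,100,120,150)),("top",(290,160,120,150))):
    p,d=eyes.capture(n);np.savez(f"{n}1.npz",p=p,d=d);o.append(cv2.resize(p[y:y+h,x:x+w],None,fx=3.3,fy=3.3,interpolation=cv2.INTER_CUBIC))
cv2.imwrite("pics/c1.png",np.clip(np.hstack(o)*1.4,0,255).astype(np.uint8))
E
```

```text
t 2.1 pos [ 0.5514 -0.1993  0.105 ] yaw -26.71 tilt [-0.13  0.14] F [-0.36  0.41  0.69] Mo [-0.031  0.03   0.017] grip 0.0697
SHIFT [ 0.006  0.006 -0.026] TURN [-0.006  0.018  0.029]
```

View pics/c1.png

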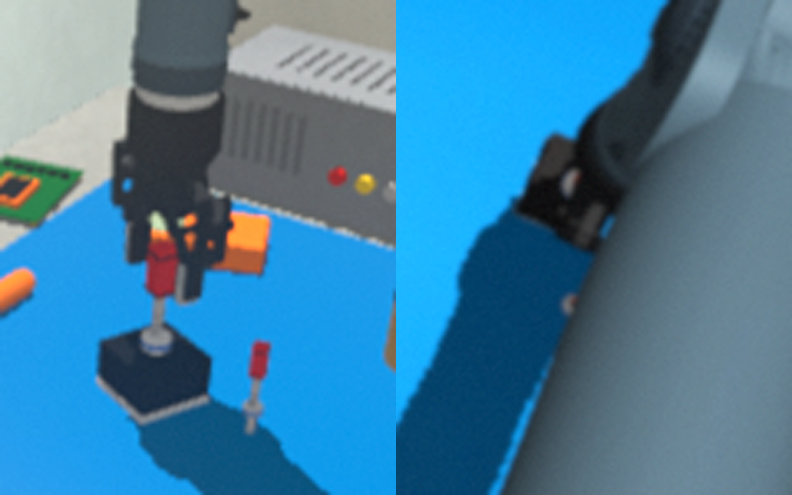

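Side view: the head at (318,180) sits midway between the two fingertips at (310,174) and (327,185). In the top view the arm hides the grasp. Closing gently.

Call:
apply_moves:
  commands: [0,0,0,0,0,0,50,0,0,0,0,0,0,40,0,0,0,0,0,0,30,0,0,0,0,0,0,24,0,0,0,0,0,0,20,0,0,0,0,0,0,17,0,0,0,0,0,0,15,0,0,0,0,0,0,15]
  force: 40

```text
t: 3.2
ee_pos: [0.5517, -0.1993, 0.1058]
eef_rot: [-0.001, 0.973, -0.231, -0.001]
contact_force: [-1.9, 0.4, 1.3]
grip_width: 0.0192
```

```bash
python3 go.py .5515 -.1995 .165 -27
```

```text
t 3.2 pos [ 0.5517 -0.1993  0.1058] yaw -26.7 tilt [-0.09  0.12] F [-1.94  0.38  1.3 ] Mo [0.222 0.392 0.017] grip 0.0192
SHIFT [-0.008  0.006 -1.973] TURN [-0.006  0.013  0.03 ]
```

Call:
apply_moves:
  commands: [0,0,-0.2,0,0,0,15,0,0,-0.5,0,0,0,15,0,0,-0.8,0,0,0,15,0,0,-1.2,0,0,0,15,0,0,-1.7,0,0,0,15,0,0,-2.3,0,0,0,15,0,0,-2.9,0,0,0,15,0,0,-3.3,0,0,0,15]

```text
t: 4.2
ee_pos: [0.5524, -0.1998, 0.2066]
eef_rot: [-0.001, 0.973, -0.231, -0.0]
contact_force: [-0.2, -0.4, -2.4]
grip_width: 0.0195
```

```bash
python3 go.py .529 .163 .205 -27;python3 - <<'E'
from h import *
from plant import eyes
o=[]
for n,(x,y,w,h) in(("side",(270,80,120,150)),):
    p,d=eyes.capture(n);np.savez(f"{n}2.npz",p=p,d=d);o.append(cv2.resize(p[y:y+h,x:x+w],None,fx=4,fy=4,interpolation=cv2.INTER_CUBIC))
cv2.imwrite("pics/c2.png",np.clip(np.hstack(o)*1.4,0,255).astype(np.uint8))
E
```

```text
t 4.2 pos [ 0.5524 -0.1998  0.2066] yaw -26.7 tilt [0.01 0.07] F [-0.25 -0.42 -2.4 ] Mo [-0.029  0.015  0.032] grip 0.0195
SHIFT [ -6.132 -10.454   0.068] TURN [-0.006  0.002  0.03 ]
```

View pics/c2.png

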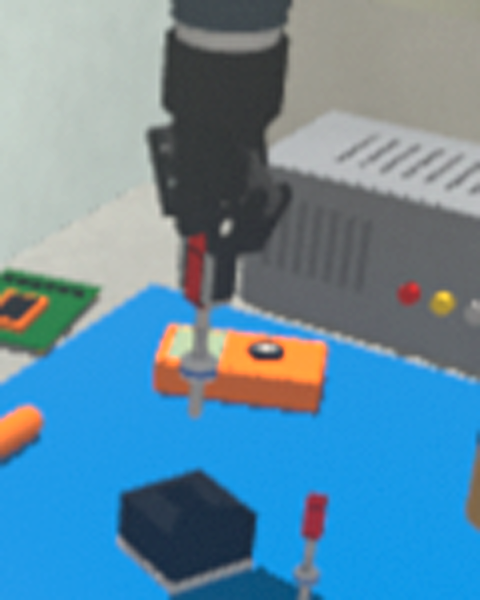

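Side view: the gauge is lifted clear of the stand, with its tip at (318,182) and the stop at (319,173). Carrying it over the red well.

Call:
apply_moves:
  commands: [-0.5,-0.85,0,0,0,0,15,-1.3,-2.2,0,0,0,0,15,-2.2,-3.75,0,0,0,0,15,-3.1,-5.3,0,0,0,0,15,-4.0,-6.8,0,0,0,0,15,-4.9,-8.35,0,0,0,0,15,-5.6,-9.55,0,0,0,0,15,-6.1,-10.4,0,0,0,0,15]

```text
t: 5.25
ee_pos: [0.5291, 0.1629, 0.2079]
eef_rot: [-0.0, 0.973, -0.23, 0.001]
contact_force: [1.2, 0.3, -1.4]
grip_width: 0.0196
```

```bash
python3 go.py .529 .163 .190 -27;python3 - <<'E'
from h import *
from plant import eyes
o=[]
for n,(x,y,w,h) in(("side",(190,150,120,150)),("top",(160,150,120,150))):
    p,d=eyes.capture(n);np.savez(f"{n}3.npz",p=p,d=d);o.append(cv2.resize(p[y:y+h,x:x+w],None,fx=3.3,fy=3.3,interpolation=cv2.INTER_CUBIC))
cv2.imwrite("pics/c3.png",np.clip(np.hstack(o)*1.4,0,255).astype(np.uint8))
E
```

```text
t 5.25 pos [0.5291 0.1629 0.2079] yaw -26.61 tilt [0.09 0.03] F [ 1.18  0.25 -1.42] Mo [-0.034 -0.051  0.04 ] grip 0.0196
SHIFT [-0.006 -0.002  0.596] TURN [-0.007 -0.007  0.039]
```

View pics/c3.png

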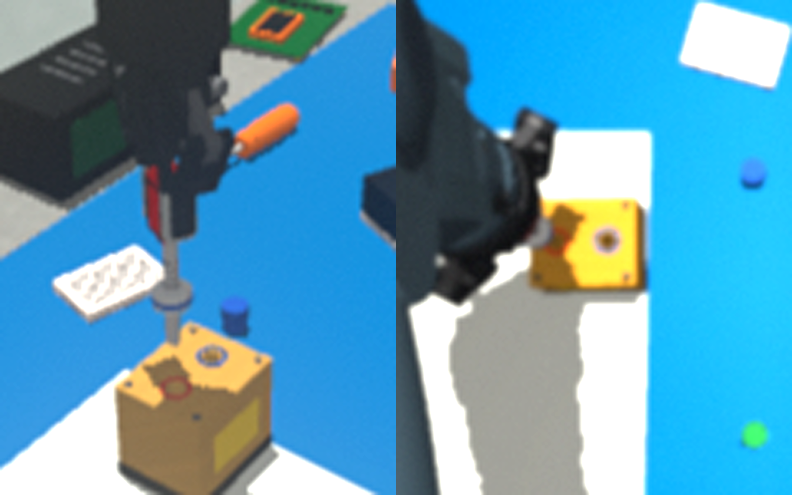

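Side view: the tip is at about (242,254), above the red ring at (243,267). Lowering to just above the mouth so I can compare the tip and ring directly.

Call:
apply_moves:
  commands: [0,0,0.2,0,0,0,15,0,0,0.4,0,0,0,15,0,0,0.6,0,0,0,15,0,0,0.8,0,0,0,15,0,0,0.95,0,0,0,15,0,0,1.05,0,0,0,15,0,0,1.1,0,0,0,15,0,0,1.1,0,0,0,15]

```text
t: 6.35
ee_pos: [0.5291, 0.1638, 0.1749]
eef_rot: [-0.001, 0.973, -0.229, 0.001]
contact_force: [-0.7, -0.4, -1.8]
grip_width: 0.0198
```

```bash
cat > cap.py <<'E'
from h import *
import sys
i=sys.argv[1]
n="side";p,d=eyes.capture(n);np.savez(f"side{i}.npz",p=p,d=d)
x,y,w,h=map(int,sys.argv[2:6]);k=float(sys.argv[6])
cv2.imwrite(f"pics/c{i}.png",np.clip(cv2.resize(p[y:y+h,x:x+w],None,fx=k,fy=k,interpolation=cv2.INTER_CUBIC)*1.5,0,255).astype(np.uint8))
E
python3 go.py .529 .163 .1728 -27; python3 cap.py 4 215 215 60 70 8
```

```text
t 6.35 pos [0.5291 0.1638 0.1749] yaw -26.45 tilt [0.09 0.08] F [-0.67 -0.38 -1.76] Mo [-0.029 -0.024  0.013] grip 0.0198
SHIFT [0.01  0.026 0.068] TURN [-0.011 -0.004  0.055]
```

View pics/c4.png

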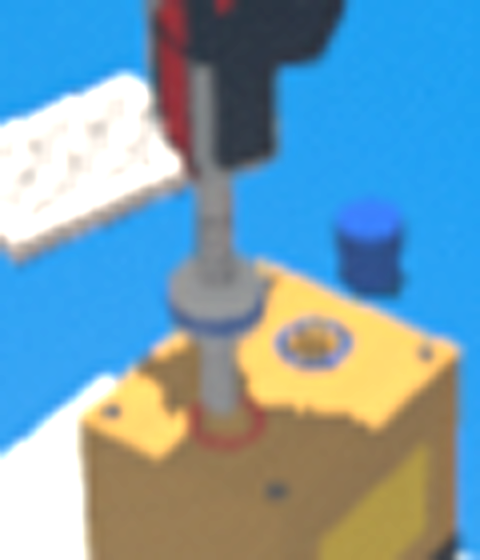

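```bash
cat > pj.py <<'E'
from h import *
from plant import readout
e=readout.sense()["ee_pos"]
x0,y0,k=215,215,8
f=lambda P:((proj("side",P)-[x0,y0]+.5)*k-.5).round(1)
tip=np.array([e[0],e[1],e[2]-.0898])
print("tip",f(tip),"rod up 30,80mm",f(tip+[0,0,.03]),f(tip+[0,0,.08]))
print("unit: 1mm x,y,z",f(tip+[.001,0,0])-f(tip),f(tip+[0,.001,0])-f(tip),f(tip+[0,0,.001])-f(tip))
for w in([.529,.163,.08],[.529,.162,.08],[.5288,.165,.08]):print("well",w,f(w))
# red ring pixel-fit from side0
p=np.load("side0.npz")['p'].astype(float)
c=cv2.resize(p[240:310,215:290],None,fx=8,fy=8,interpolation=cv2.INTER_CUBIC)
r=c[...,2]-c[...,1]
base=np.median(r[50:250,120:300]);
o=np.clip(np.hstack([c[100:300,100:400]*1.3]),0,255);cv2.imwrite("pics/ring.png",cv2.resize(o.astype(np.uint8),None,fx=2,fy=2))
E
python3 pj.py
```

```text
tip [[225.9 403.3]] rod up 30,80mm [[223.1 317.7]] [[218.2 168. ]]
unit: 1mm x,y,z [[-2.9 -1.4]] [[-2.3  1.9]] [[-0.1 -2.8]]
well [0.529, 0.163, 0.08] [[228.7 416.2]]
well [0.529, 0.162, 0.08] [[231.  414.2]]
well [0.5288, 0.165, 0.08] [[224.7 420.3]]
```

View pics/ring.png

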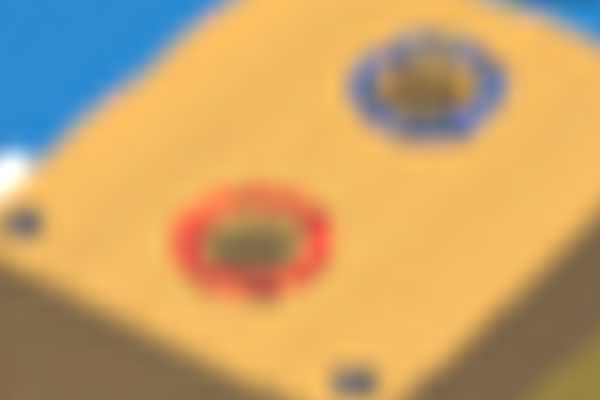

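Run:
```python
from h import *
p=np.load("side4.npz")['p']
x,y,w,h=234,248,20,26
c=cv2.resize(p[y:y+h,x:x+w],None,fx=24,fy=24,interpolation=cv2.INTER_CUBIC)
cv2.imwrite("pics/tip4.png",np.clip(c*1.8,0,255).astype(np.uint8))
np.set_printoptions(linewidth=200)
d=np.load("side4.npz")['d'];print(d[y:y+h,x:x+w].round(3)[:,::1][4:22,3:15]); 
s=p.astype(int);print((s[...,2]-s[...,0])[y:y+h,x:x+w])
```

```text
[[0.882 0.885 0.883 0.882 0.884 0.88  0.882 0.882 0.883 0.884 0.891 0.962]
 [0.886 0.882 0.883 0.88  0.881 0.883 0.882 0.882 0.884 0.887 0.889 0.958]
 [0.884 0.884 0.885 0.883 0.881 0.882 0.882 0.882 0.882 0.887 0.892 0.956]
 [0.89  0.885 0.883 0.883 0.886 0.884 0.883 0.885 0.885 0.889 0.951 0.949]
 [0.948 0.885 0.887 0.885 0.884 0.886 0.885 0.89  0.888 0.949 0.947 0.945]
 [0.945 0.944 0.942 0.884 0.888 0.886 0.885 0.945 0.95  0.    0.945 0.945]
 [0.942 0.943 0.94  0.    0.899 0.899 0.899 0.941 0.942 0.944 0.943 0.94 ]
 [0.937 0.94  0.943 0.901 0.897 0.899 0.9   0.905 0.938 0.94  0.939 0.94 ]
 [0.936 0.938 0.937 0.903 0.903 0.902 0.903 0.905 0.936 0.936 0.934 0.938]
 [0.934 0.932 0.931 0.903 0.902 0.902 0.905 0.906 0.937 0.936 0.934 0.936]
 [0.931 0.934 0.928 0.907 0.904 0.903 0.904 0.908 0.932 0.929 0.932 0.93 ]
 [0.929 0.926 0.927 0.905 0.907 0.904 0.905 0.91  0.928 0.931 0.927 0.927]
 [0.923 0.926 0.922 0.909 0.909 0.904 0.91  0.913 0.925 0.926 0.926 0.928]
 [0.919 0.92  0.919 0.912 0.905 0.91  0.909 0.921 0.924 0.924 0.921 0.92 ]
 [0.92  0.918 0.919 0.921 0.911 0.909 0.924 0.922 
[... 2229 characters left out ...]
   79   54   43   38   36   36   44   44   47   52   46   41   42   41   44   42]
 [ 116  116  118  115   77   53   43   44   46   46   48   45   49   52   46   43   42   42   42   42]
 [ 118  119  115   94   61   50   49   49   50   50   50   49   52   49   45   43   42   42   42   43]
 [ 117  115   94   61   44   45   50   50   51   52   51   49   48   46   43   42   43   42   43   43]
 [ 101   90   61   43   41   44   45   45   47   46   47   45   44   44   42   42   43   43   44   44]
 [  68   56   43   42   43   43   43   43   43   43   44   44   44   43   43   44   42   44   43   43]
 [  46   45   44   43   43   42   44   43   43   44   44   43   43   43   43   43   43   44   43   44]]
```

View pics/tip4.png

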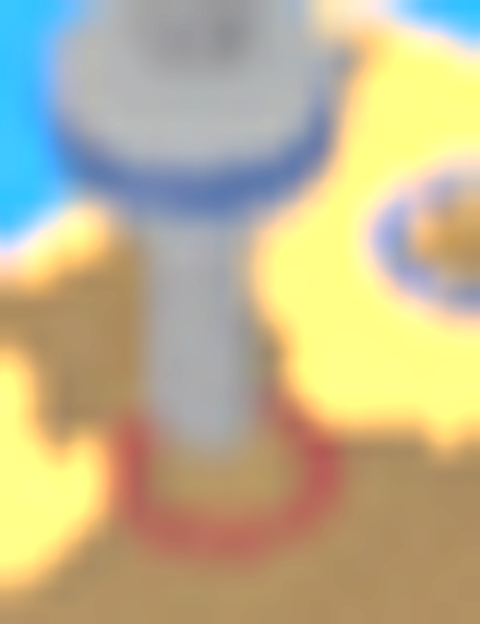

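The tip is at (242,265) and the ring centre at (242.8,267.2). Projected down to mouth level, the tip should move about −2.2 mm in x and −0.7 mm in y. I'll correct that and come down closer.

```bash
python3 go.py .527 .163 .1718 -26.5
```

```text
t 6.4 pos [0.5292 0.1638 0.1749] yaw -26.45 tilt [0.09 0.08] F [ 0.33  0.44 -2.04] Mo [ 0.049  0.012 -0.024] grip 0.0195
SHIFT [-0.052  0.058  0.104] TURN [-0.012 -0.005  0.005]
```

Call:
apply_moves:
  commands: [-0.03,0.03,0,0,0,0,15,-0.05,0.06,0,0,0,0,15,-0.05,0.06,0.02,0,0,0,15,-0.05,0.06,0.04,0,0,0,15,-0.05,0.06,0.06,0,0,0,15,-0.05,0.06,0.08,0,0,0,15,-0.05,0.06,0.1,0,0,0,15,-0.05,0.06,0.1,0,0,0,15]

```text
t: 7.4
ee_pos: [0.527, 0.1629, 0.1718]
eef_rot: [-0.001, 0.973, -0.229, 0.001]
contact_force: [0.5, 0.7, -1.3]
grip_width: 0.0193
```

```bash
python3 go.py .527 .163 .1718 -26.5; python3 cap.py 5 234 248 20 26 24; python3 pj.py
```

```text
t 7.4 pos [0.527  0.1629 0.1718] yaw -26.46 tilt [0.09 0.08] F [ 0.5   0.74 -1.31] Mo [ 0.009 -0.005  0.027] grip 0.0193
SHIFT [-0.001 -0.004  0.001] TURN [-0.011 -0.004  0.004]
tip [[234.5 412.9]] rod up 30,80mm [[231.9 327.7]] [[227.4 178.4]]
unit: 1mm x,y,z [[-2.8 -1.4]] [[-2.3  2. ]] [[ 0.  -2.8]]
well [0.529, 0.163, 0.08] [[228.7 416.2]]
well [0.529, 0.162, 0.08] [[231.  414.2]]
well [0.5288, 0.165, 0.08] [[224.7 420.3]]
```

View pics/c5.png

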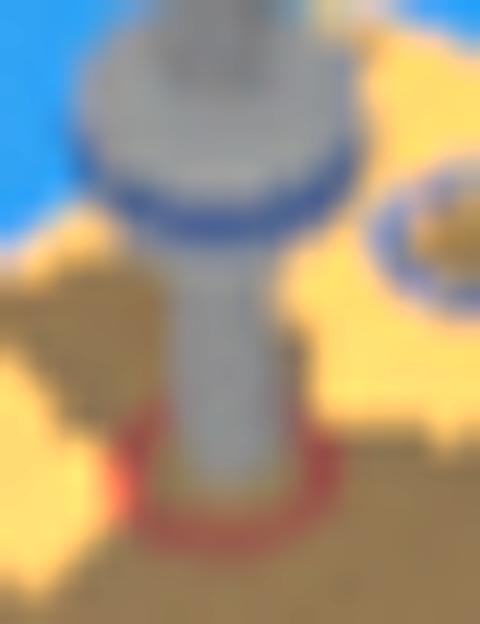

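The foot is now inside the ring, with its lower edge at (243,268). I'll make a half-millimetre trim and then enter slowly.

```bash
python3 go.py .5275 .1622 .1638 -26.5
```

```text
t 7.45 pos [0.527  0.1629 0.1719] yaw -26.46 tilt [0.09 0.08] F [-0.47  0.58 -2.61] Mo [ 0.016 -0.036  0.023] grip 0.0194
SHIFT [0.025 0.013 0.27 ] TURN [-0.012 -0.005  0.004]
```

Call:
apply_moves:
  commands: [0.02,0.01,0.0,0,0,0,15,0.02,0.01,0.04,0,0,0,15,0.02,0.01,0.08,0,0,0,15,0.02,0.01,0.12,0,0,0,15,0.02,0.01,0.16,0,0,0,15,0.02,0.01,0.2,0,0,0,15,0.02,0.01,0.23,0,0,0,15,0.02,0.01,0.25,0,0,0,15]

```text
t: 8.45
ee_pos: [0.5274, 0.1624, 0.1643]
eef_rot: [-0.001, 0.973, -0.229, 0.001]
contact_force: [-0.2, 0.1, -1.6]
grip_width: 0.0199
```

```bash
python3 go.py .5275 .1622 .1538 -26.5; python3 cap.py 6 225 225 40 50 12
```

```text
t 8.45 pos [0.5274 0.1624 0.1643] yaw -26.46 tilt [0.09 0.08] F [-0.16  0.08 -1.59] Mo [ 0.019 -0.016 -0.008] grip 0.0199
SHIFT [0.005 0.004 0.351] TURN [-0.011 -0.004  0.004]
```

View pics/c6.png

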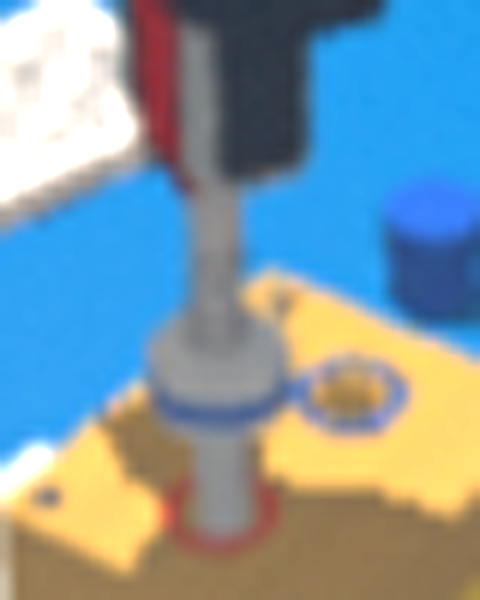

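The rod is about 5 mm into the well with no lateral or vertical load. Continuing down.

Call:
apply_moves:
  commands: [0,0,0.06,0,0,0,15,0,0,0.14,0,0,0,15,0,0,0.22,0,0,0,15,0,0,0.3,0,0,0,15,0,0,0.38,0,0,0,15,0,0,0.46,0,0,0,15,0,0,0.54,0,0,0,15,0,0,0.6,0,0,0,15]

```text
t: 9.5
ee_pos: [0.5274, 0.1624, 0.1461]
eef_rot: [-0.001, 0.973, -0.229, 0.001]
contact_force: [-0.7, -0.5, -2.4]
grip_width: 0.0193
```

```bash
python3 go.py .5275 .1622 .1338 -26.5
```

```text
t 9.5 pos [0.5274 0.1624 0.1461] yaw -26.45 tilt [0.08 0.08] F [-0.71 -0.48 -2.37] Mo [ 0.003  0.017 -0.028] grip 0.0193
SHIFT [0.006 0.005 0.411] TURN [-0.011 -0.004  0.005]
```

Call:
apply_moves:
  commands: [0,0,0.05,0,0,0,15,0,0,0.11,0,0,0,15,0,0,0.18,0,0,0,15,0,0,0.25,0,0,0,15,0,0,0.32,0,0,0,15,0,0,0.39,0,0,0,15,0,0,0.46,0,0,0,15,0,0,0.5,0,0,0,15]

```text
t: 10.5
ee_pos: [0.5274, 0.1624, 0.131]
eef_rot: [-0.001, 0.973, -0.229, 0.001]
contact_force: [-1.1, -0.6, -0.6]
grip_width: 0.0196
```

```bash
python3 go.py .5275 .1622 .1268 -26.5
```

```text
t 10.5 pos [0.5274 0.1624 0.131 ] yaw -26.45 tilt [0.09 0.09] F [-1.1  -0.61 -0.61] Mo [-0.019  0.115  0.026] grip 0.0196
SHIFT [0.006 0.006 0.141] TURN [-0.011 -0.004  0.005]
```

The stop is now touching the block: Fz rose by about 1.5 N. Going on in 3 mm steps to find the bottom.

Call:
apply_moves:
  commands: [0,0,0.02,0,0,0,15,0,0,0.04,0,0,0,15,0,0,0.06,0,0,0,15,0,0,0.08,0,0,0,15,0,0,0.1,0,0,0,15,0,0,0.12,0,0,0,15,0,0,0.14,0,0,0,15,0,0,0.15,0,0,0,15]

```text
t: 11.5
ee_pos: [0.5274, 0.1624, 0.1265]
eef_rot: [-0.001, 0.973, -0.229, 0.001]
contact_force: [-0.4, 0.2, 0.0]
grip_width: 0.0194
```

Call:
apply_moves:
  commands: [0,0,0.02,0,0,0,15,0,0,0.03,0,0,0,15,0,0,0.05,0,0,0,15,0,0,0.06,0,0,0,15,0,0,0.07,0,0,0,15,0,0,0.09,0,0,0,15,0,0,0.1,0,0,0,15,0,0,0.1,0,0,0,15]

```text
t: 12.5
ee_pos: [0.5274, 0.1624, 0.1234]
eef_rot: [-0.001, 0.973, -0.229, 0.0]
contact_force: [-0.6, -0.6, 0.0]
grip_width: 0.0195
```

Call:
apply_moves:
  commands: [0,0,0.01,0,0,0,15,0,0,0.03,0,0,0,15,0,0,0.04,0,0,0,15,0,0,0.05,0,0,0,15,0,0,0.06,0,0,0,15,0,0,0.08,0,0,0,15,0,0,0.08,0,0,0,15,0,0,0.08,0,0,0,15]

```text
t: 13.5
ee_pos: [0.5275, 0.1625, 0.1212]
eef_rot: [-0.001, 0.973, -0.229, 0.001]
contact_force: [-1.7, -0.3, 2.4]
grip_width: 0.0196
```

```bash
python3 go.py .5275 .1622 .1268 -26.5
```

```text
t 13.5 pos [0.5275 0.1625 0.1212] yaw -26.45 tilt [0.1  0.09] F [-1.74 -0.28  2.4 ] Mo [-0.071  0.328 -0.032] grip 0.0196
SHIFT [ 0.005  0.008 -0.185] TURN [-0.012 -0.005  0.005]
```

Fz jumped to +2.4 N at TCP z 0.1212, which looks like bottom contact at spring preload. One more millimetre to confirm: the spring should add about 0.8 N.

Call:
apply_moves:
  commands: [0,0,0.01,0,0,0,15,0,0,0.02,0,0,0,15,0,0,0.03,0,0,0,15,0,0,0.03,0,0,0,15,0,0,0.04,0,0,0,15,0,0,0.04,0,0,0,15,0,0,0.04,0,0,0,15,0,0,0.04,0,0,0,15]

```text
t: 14.5
ee_pos: [0.5275, 0.1625, 0.1201]
eef_rot: [-0.001, 0.973, -0.229, 0.001]
contact_force: [-1.1, -0.4, 3.3]
grip_width: 0.0198
```

```bash
python3 go.py .5275 .1622 .1268 -26.5; python3 cap.py 7 215 215 60 70 8
```

```text
t 14.5 pos [0.5275 0.1625 0.1201] yaw -26.45 tilt [0.1  0.09] F [-1.07 -0.39  3.3 ] Mo [-0.028  0.354  0.025] grip 0.0198
SHIFT [ 0.004  0.008 -0.225] TURN [-0.012 -0.005  0.005]
```

View pics/c7.png

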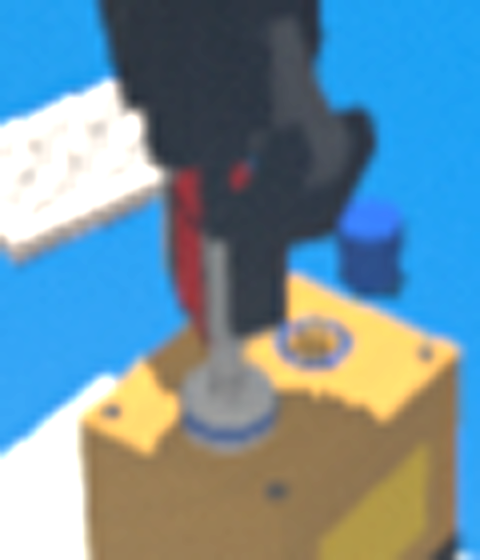

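Slope of about 0.8 N/mm, so the tip is on the bottom at TCP z of about 0.1215, a depth of about 48 mm. The stop lies flat on the block at (243,266). Pressing on to about 6 mm of head travel.

Call:
apply_moves:
  commands: [0,0,0.02,0,0,0,15,0,0,0.04,0,0,0,15,0,0,0.06,0,0,0,15,0,0,0.08,0,0,0,15,0,0,0.1,0,0,0,15,0,0,0.12,0,0,0,15,0,0,0.14,0,0,0,15,0,0,0.15,0,0,0,15]

```text
t: 15.55
ee_pos: [0.5276, 0.1625, 0.1159]
eef_rot: [-0.001, 0.973, -0.229, 0.001]
contact_force: [-2.4, -0.7, 6.5]
grip_width: 0.0192
```

```bash
python3 go.py .5275 .1622 .1155 -26.5
```

```text
t 15.55 pos [0.5276 0.1625 0.1159] yaw -26.45 tilt [0.12 0.09] F [-2.37 -0.69  6.52] Mo [-0.022  0.653  0.014] grip 0.0192
SHIFT [0.001 0.012 0.012] TURN [-0.014 -0.007  0.005]
```

Fz is 6.5 N, which means about 5.5 mm of head travel, close to half-way. Holding for over two seconds.

Call:
apply_moves:
  commands: [0,0,0.01,0,0,0,15,0,0,0.01,0,0,0,15,0,0,0.01,0,0,0,15,0,0,0.01,0,0,0,15,0,0,0.01,0,0,0,15,0,0,0.01,0,0,0,15,0,0,0.01,0,0,0,15,0,0,0.01,0,0,0,15]

```text
t: 16.55
ee_pos: [0.5277, 0.1625, 0.1159]
eef_rot: [-0.001, 0.973, -0.229, 0.001]
contact_force: [-2.8, -0.8, 6.5]
grip_width: 0.0197
```

Call:
apply_moves:
  commands: [0,0,0.01,0,0,0,15,0,0,0.01,0,0,0,15,0,0,0.01,0,0,0,15,0,0,0.01,0,0,0,15,0,0,0.01,0,0,0,15,0,0,0.01,0,0,0,15,0,0,0.01,0,0,0,15,0,0,0.01,0,0,0,15]

```text
t: 17.55
ee_pos: [0.5277, 0.1625, 0.1159]
eef_rot: [-0.001, 0.973, -0.229, 0.001]
contact_force: [-2.3, -0.6, 6.1]
grip_width: 0.0193
```

Call:
apply_moves:
  commands: [0,0,0.01,0,0,0,15,0,0,0.01,0,0,0,15,0,0,0.01,0,0,0,15,0,0,0.01,0,0,0,15,0,0,0.01,0,0,0,15,0,0,0.01,0,0,0,15,0,0,0.01,0,0,0,15,0,0,0.01,0,0,0,15]

```text
t: 18.55
ee_pos: [0.5276, 0.1625, 0.1159]
eef_rot: [-0.001, 0.973, -0.229, 0.001]
contact_force: [-1.8, -0.5, 5.6]
grip_width: 0.0198
```

```bash
python3 go.py .5275 .1622 .1210 -26.5
```

```text
t 18.55 pos [0.5276 0.1625 0.1159] yaw -26.45 tilt [0.15 0.1 ] F [-1.82 -0.45  5.61] Mo [-0.036  0.716 -0.02 ] grip 0.0198
SHIFT [ 0.001  0.011 -0.17 ] TURN [-0.016 -0.009  0.005]
```

Held for 3 s at 6.5 to 5.6 N. Now easing up slowly to almost zero spring compression, without lifting the rod.

Call:
apply_moves:
  commands: [0,0,-0.01,0,0,0,15,0,0,-0.02,0,0,0,15,0,0,-0.04,0,0,0,15,0,0,-0.05,0,0,0,15,0,0,-0.06,0,0,0,15,0,0,-0.07,0,0,0,15,0,0,-0.08,0,0,0,15,0,0,-0.08,0,0,0,15]

```text
t: 19.55
ee_pos: [0.5276, 0.1625, 0.1183]
eef_rot: [-0.001, 0.973, -0.229, 0.001]
contact_force: [-0.9, 0.4, 3.4]
grip_width: 0.0196
```

Call:
apply_moves:
  commands: [0,0,0,0,0,0,15,0,0,-0.01,0,0,0,15,0,0,-0.01,0,0,0,15,0,0,-0.02,0,0,0,15,0,0,-0.03,0,0,0,15,0,0,-0.03,0,0,0,15,0,0,-0.03,0,0,0,15,0,0,-0.03,0,0,0,15]

```text
t: 20.55
ee_pos: [0.5276, 0.1625, 0.1191]
eef_rot: [-0.001, 0.973, -0.229, 0.001]
contact_force: [-1.3, -1.4, 3.4]
grip_width: 0.0195
```

Call:
apply_moves:
  commands: [0,0,0,0,0,0,15,0,0,-0.01,0,0,0,15,0,0,-0.01,0,0,0,15,0,0,-0.02,0,0,0,15,0,0,-0.02,0,0,0,15,0,0,-0.02,0,0,0,15,0,0,-0.02,0,0,0,15,0,0,-0.02,0,0,0,15]

```text
t: 21.55
ee_pos: [0.5276, 0.1625, 0.1197]
eef_rot: [-0.001, 0.973, -0.229, 0.001]
contact_force: [-1.2, -0.6, 3.5]
grip_width: 0.0198
```

```bash
python3 go.py .5275 .1622 .1210 -26.5; python3 cap.py 8 215 215 60 70 8
```

```text
t 21.55 pos [0.5276 0.1625 0.1197] yaw -26.45 tilt [0.15 0.09] F [-1.15 -0.63  3.47] Mo [-0.07   0.446  0.01 ] grip 0.0198
SHIFT [ 0.001  0.01  -0.042] TURN [-0.015 -0.009  0.005]
```

View pics/c8.png

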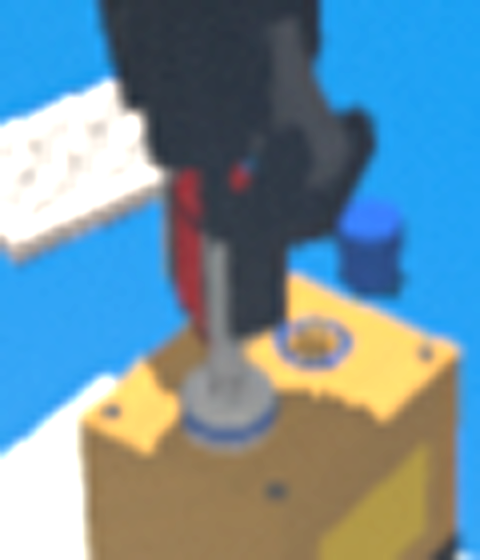

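The force at the same height matches the way down (3.5 N), so the head didn't slip in the jaws. One more millimetre up, then open slowly.

Call:
apply_moves:
  commands: [0,0,-0.01,0,0,0,15,0,0,-0.02,0,0,0,15,0,0,-0.03,0,0,0,15,0,0,-0.03,0,0,0,15,0,0,-0.03,0,0,0,15,0,0,-0.03,0,0,0,15,0,0,-0.03,0,0,0,20,0,0,-0.03,0,0,0,22]
  force: 20

```text
t: 22.6
ee_pos: [0.5279, 0.1625, 0.1205]
eef_rot: [-0.001, 0.973, -0.229, 0.001]
contact_force: [0.1, -0.7, -0.1]
grip_width: 0.0221
```

Call:
apply_moves:
  commands: [0,0,0,0,0,0,24,0,0,0,0,0,0,27,0,0,0,0,0,0,30,0,0,0,0,0,0,36,0,0,0,0,0,0,44,0,0,0,0,0,0,54,0,0,0,0,0,0,66,0,0,0,0,0,0,80]

```text
t: 23.6
ee_pos: [0.5279, 0.1625, 0.1205]
eef_rot: [-0.001, 0.973, -0.229, 0.001]
contact_force: [-0.7, 0.1, 0.8]
grip_width: 0.0798
```

```bash
python3 go.py .5275 .1622 .1210 -26.5; python3 cap.py 9 200 180 90 110 5
```

```text
t 23.6 pos [0.5279 0.1625 0.1205] yaw -26.45 tilt [0.18 0.1 ] F [-0.68  0.06  0.76] Mo [ 0.047 -0.063 -0.006] grip 0.0798
SHIFT [-0.008  0.016 -0.017] TURN [-0.017 -0.012  0.005]
```

View pics/c9.png

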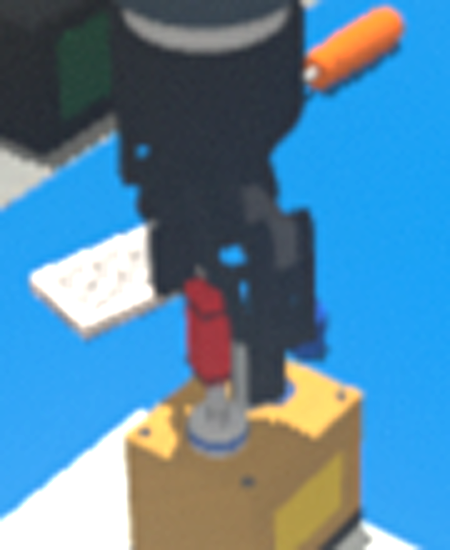

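The gauge stands free in the well, with its head at (241,246) between the open jaws and its stop on the block at (243,266). Withdrawing straight up.

Call:
apply_moves:
  commands: [0,0,-0.2,0,0,0,80,0,0,-0.5,0,0,0,80,0,0,-1.0,0,0,0,80,0,0,-1.5,0,0,0,80,0,0,-2.0,0,0,0,80,0,0,-2.5,0,0,0,80,0,0,-3.0,0,0,0,80,0,0,-3.3,0,0,0,80]

```text
t: 24.65
ee_pos: [0.528, 0.1624, 0.2208]
eef_rot: [-0.001, 0.973, -0.229, 0.002]
contact_force: [-0.1, -0.2, 0.3]
grip_width: 0.08
```

Call:
apply_moves:
  commands: [1,1.5,0,0,0,0,80,2,3,0,0,0,0,80,3,4.5,0,0,0,0,80,4,6,0,0,0,0,80,5,7.5,0,0,0,0,80,5,8,0,0,0,0,80,5,8,0,0,0,0,80,5,8,0,0,0,0,80]

```text
t: 25.65
ee_pos: [0.5552, -0.1179, 0.2204]
eef_rot: [-0.002, 0.974, -0.228, 0.002]
contact_force: [0.0, 0.3, -0.8]
grip_width: 0.0801
```

Run:
```python
from h import *
o=[]
for n,(x,y,w,h) in(("side",(200,210,90,110)),("top",(170,170,90,110))):
    p,d=eyes.capture(n);np.savez(f"{n}10.npz",p=p,d=d);cv2.imwrite(f"pics/{n}10.png",p);o.append(cv2.resize(p[y:y+h,x:x+w],None,fx=4.4,fy=4.4,interpolation=cv2.INTER_CUBIC))
cv2.imwrite("pics/c10.png",np.clip(np.hstack(o)*1.4,0,255).astype(np.uint8))
f=lambda P:((proj("side",P)-[200,210]+.5)*4.4-.5).round(1)
for D in(.0485,):
  b=np.array([.5275,.1625,.08-D]);print([f(b+[0,0,h]) for h in(D,D+.012,.086,.131)])
```

```text
[array([[194.6, 251.3]]), array([[194. , 232.8]]), array([[192.8, 192.6]]), array([[190.5, 118.5]])]
```

View pics/c10.png

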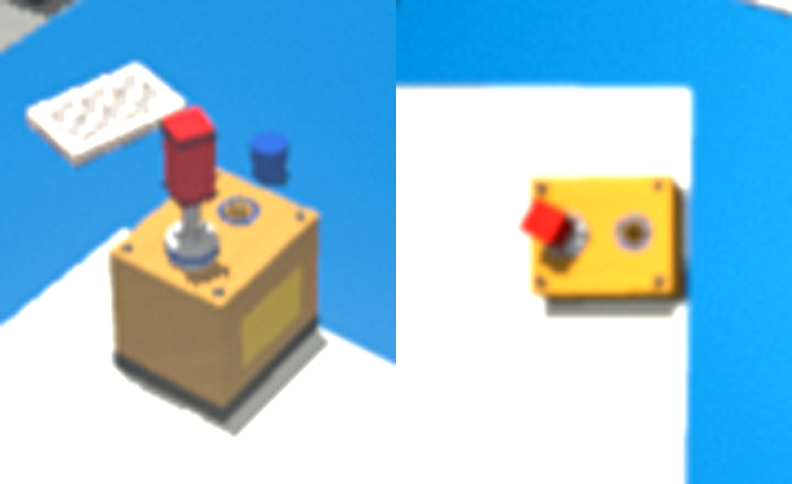

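View pics/side10.png

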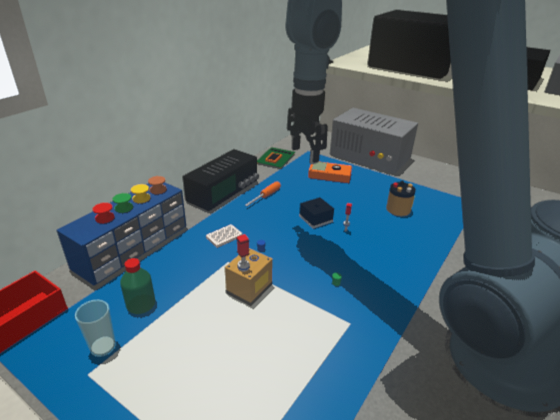

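The final views show the gauge upright in the red well, head top at (242,238). The stop lies flat on the block at (243,265); I predicted its front rim at crop row 268 and see it at about 267. The bystanders are where they started and the arm is clear. Handing in.

Run:
```python
from plant import robot, readout
print(readout.sense()["t"]); print(robot.close_job())
```

```text
25.75
the job is handed in; nothing more can be done
None
```

The gauge is standing upright in the red-ringed well with its tip on the bottom and its stop resting on the block. I handed the job in at 25.75 s.

- **Insertion:** I took the larger red-headed gauge from the black stand and lined up its tip with the red ring in the side camera. The rod met the bottom about 48 mm below the mouth, judged from the force jump and the 0.8 N/mm spring slope after it.
- **Press and hold:** I pressed the head about 5.5 mm of its 12 mm and held it there for 3 s. The vertical force read 6.5, 6.5, 6.1 and 5.6 N over that time with the arm's height unchanged. That small drop could be sensor noise or slight settling. Coming back up, the force at the same height matched the way down, so the head had not slipped in the jaws.
- **Release:** I eased off to about 1 mm of compression, opened the fingers slowly and moved the arm clear.

**Last checks:** The stop's rim is within about 1 pixel of where it should be for resting on the block. By eye, the bystanders have not moved.

**Disagreements:** The two cameras differed by 3–4 mm on absolute positions, so I aligned the tip to the ring within one camera. In the last picture the head's top is 1–3 mm lower than my model predicted. That is about the size of the calibration error, and I didn't look into it further.

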